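# Gauge the dish wall before engraving

### The job

The dish in the ball vise is to be engraved and its thickness must be gauged first. Take the thickness gauge from its stand and, with the gauge upright, hold its spring probe gently on the reference puck of the same colour of glass as the dish for a good second to set it, then bring the probe onto the white dot on the dish, square to the sloping glass, pressed in gently about half its spring travel. Finish while holding the gauge there for the reading; do not touch the other pucks with the gauge, do not shift the dish, and leave everything else where it lies.

Things in the scene. Friction and masses are not known exactly. Their poses are not given: they have to be found in the camera images.
- gauge: Yellow hand thickness gauge, loose, 0.18 kg, upright in its stand. Origin: end of the resting probe, on the axis; +z up to the top. Along z: black probe 10 mm dia to 15 mm, steel nose 22 mm dia to 55 mm, rectangular body 55 to 135 mm, 32 mm along x, 26 mm along y, rubber grip pads on the y sides at 67 to 117 mm, display on -x. In the stand its origin is 7 mm above the bench.
- probe_tip (a point): Centre of the flat 10 mm end face of the gauge's probe; moves with the probe.
- gauge_probe (a joint): How far the spring probe is pushed into the nose: 0 m resting, 0.010 m at its stop. The spring needs about 1 N to start and 0.7 N more for each mm (4.5 N at half travel).
- stand: Grey block stand, fixed to the bench, 74 x 74 x 62 mm high, with a 26 mm upright hole; origin at the centre of its underside. The shoulder of the gauge's body rests on its top, so lift the gauge 60 mm to clear it.
- dish: Shallow round dish of cobalt blue glass, 160 mm across the rim, 30 mm high, clamped face up on a tilted ball vise (black ring, steel ball and jaws) that stays put under a light push. Origin: centre of its underside; +z is its axis, leaning 13 to 23 degrees from vertical, roughly towards the robot. Its flat floor lies 12 mm above the underside, out to 55 mm radius; the wall flares up from there.
- mark (a point): The white painted dot (6 mm) in the middle of a white ring (about 25 mm dia), on the dish's flat inner floor, 30 mm from the dish's axis. The point lies on the glass surface; +z is the outward normal of the glass there.
- ref_blue: Reference puck of the same cobalt blue glass as the dish: loose flat disc, 45 mm dia, 12 mm thick, lying flat on the bench; origin at the centre of its underside. The three pucks lie scattered and change places.
- ref_amber: Amber glass reference puck, same size as the blue one (another glass, not to be used).
- ref_green: Green glass reference puck, same size as the blue one (another glass, not to be used).
- tumbler: Clear glass tumbler, 70 mm dia, 95 mm high, loose; origin under its centre.
- paste_jar: Amber jar of polishing paste with white cap, 56 mm dia, 75 mm high, loose; origin under its centre.
- brush: Cleaning brush lying on the bench near the robot, loose, under 220 mm long and 40 mm high.
- loupe: Black stand loupe, 48 mm dia, 32 mm high, loose; origin under its centre.
- stone: Brown dressing stone, 100 x 25 x 20 mm, lying flat, loose; origin under its centre.
Mind the look-alikes: they are no part of the job. There is more than one size of the ref_blue; the one meant has the size given above.

How it is judged:
On the way, in this order (a step that is already met when the one before it is completed fails the run):
1. the gauge is lifted out of its stand (contact force between the fingers and gauge above 2 N and height (world z) of gauge above 0.03 m and contact force between gauge and stand below 0.1 N), for 0.1 s.
2. the gauge, upright within 8 degrees, presses its probe gently (1.5 to 9 mm in, under 10 N) on the top of the blue puck for half a second (contact force between the fingers and gauge above 2 N and value of joint gauge_probe between 0.0015 and 0.009 m and contact force between gauge and ref_blue between 1 and 10 N and horizontal distance between probe_tip and ref_blue below 0.019 m and angle between gauge's own z axis and vertical below 0.14 rad), for 0.5 s.
At the end, for the whole second after the job is handed in: The fingers hold the gauge still, its probe tip within 6 mm of the white dot, its axis within 8 degrees of the normal of the glass, the probe pressed in 1.5 to 9 mm with 1 to 10 N on the dish; the dish has not shifted by 5 mm (contact force between the fingers and gauge above 2 N and value of joint gauge_probe between 0.0015 and 0.009 m and distance between probe_tip and mark below 0.006 m and angle between the z axis of gauge and the z axis of mark, either way round below 0.14 rad and contact force between gauge and dish between 1 and 10 N and contact force between gauge and stand below 0.1 N and distance of mark from where it was at the start of the episode below 0.005 m and linear speed of gauge below 0.01 m/s); the arm keeps its last pose, push and grip.
It fails at once if the gauge touches the amber or the green puck (contact force between gauge and ref_amber above 0.3 N or contact force between gauge and ref_green above 0.3 N).
It fails at once if the dish is pressed with over 18 N (contact force between dish and anything else above 18 N).
It fails at once if the gauge is dropped or laid on its side (angle between gauge's own z axis and vertical above 1.2 rad).
It fails at once if the blue puck is pushed away by over 30 mm (distance of ref_blue from where it was at the start of the episode above 0.03 m).
It fails at once if another puck or thing on the bench is shifted by over 15 mm (distance of any of ref_amber, ref_green, tumbler, paste_jar, brush, loupe, stone from where it was at the start of the episode above 0.015 m).
It also fails if it takes over 45 s, if anything falls off the work surface, if the arm or the gripper's body presses on something with over 40 N, if the wrist force passes 120 N, or if a joint passes its speed limit or range.

### The arm

A 6-joint arm with a two-finger parallel gripper is mounted at the origin on the work surface. World frame = base frame: x ahead of the robot, y to its left, z up, the work surface at z = 0. Lengths are in m, angles in rad, forces in N, time in s.
With the tool pointing down it reaches from about 0.3 to 0.875 m from the base axis. Payload 4.2 kg.
Tool frame: the origin (TCP) lies midway between the tips of the shut fingers; the grasp point (between the pads) lies 19 mm behind it; z points along the fingers, x is the direction in which the jaws open and shut, and the axes are right-handed (so a half turn about z gives the same grasp; the last joint's range is limited). The gripper opens to 85 mm and grips with 20 to 120 N. Pads are 22 mm wide; open, the fingers measure 114 mm over their backs; the gripper's body (76 mm by 85 mm) begins 54 mm behind the grasp point. The pads swing forward as they close: fully open they stand 13 mm farther back than shut.
Start: joints at [-1.305, 0.32, 1.565, -0, 1.257, -0.02], TCP at [0.162, -0.552, 0.231] pointing down, gripper open.
Joint ranges: [-3.11, 3.11], [-0.84, 2.01], [0.21, 2.61], [-1.34, 4.49], [0.05, 2.63], [-2.56, 2.56]. Speed limits (rad/s): [2.57, 2.57, 3.14, 3.14, 3.14, 3.14].

### API

Orientations are given as a 3x3 rotation matrix whose columns are the frame's x, y, z axes.
In Python, from bench import env gives the robot as it stands. The module is installed in compiled form; this text tells all that it offers.
- The arm moves only by the shell command python3 -m inch 'ROWS' [FORCE]. ROWS is JSON, a list of rows, each a list of 7 numbers: the closure, from -1 (fully open) to 1 (shut), so that 0 is half open, then the shift along the tool's x, y, z in mm, then the turn, a rotation vector about the tool's x, y, z in rad. In form: [[hand, dx, dy, dz, rx, ry, rz], ...]. A call has 1 to 20 rows; each row shifts and turns the commanded pose from where the row before left it, along the tool's axes as they then stand; what a row does not reach is not made up. A row lasts 1/8 s, in which the tool goes at most 62.5 mm and 10.7 degrees, less where a joint would pass 70% of its speed; a pose out of reach is approached as far as the arm can. A call with a gripper value outside its range is refused whole. The fingers move at their own pace and stop on an object; FORCE is the grip in N (left out, the last holds). Time passes only in rows, so rows that do not move let the fingers close. It gives the time, the measured TCP pose, the force and the opening at its end, in the units of the state.
- env.observe(): the state, without advancing time (a new reading comes with each control period).
- env.camera(name): name is "side" or "top"; returns a dict with "image" (384x512x3 uint8, blue, green, red), "vertical_fov" (degrees; the focal length in pixels is half the picture's height over the tangent of half this angle, whatever the lens; pixels are square), "cx", "cy" (the principal point, pixels), "rvec" (rotation vector, rad) and "tvec" (3), from world to camera coordinates, as OpenCV has them. Camera axes: x right, y down, z forward; pixel columns grow to the right and rows downward; lengths in m; the calibration is good to about 2 mm. A picture is of the moment at which its call begins. There is no depth.
- env.hand_in(): hands the job in, once; it reports no verdict.
The state is a dict: "clock": time; "qpos": joint angles; "joint_vel": joint speeds; "joint_torque": joint torques, N m; "tcp_pos": TCP position; "orientation": TCP orientation; "ft_force": force on the tool from outside, world axes, zero at the start; "moment": the same for the moment, N m; "opening": finger opening in m.
Only numpy, scipy, OpenCV 4.12 (cv2) and the standard library are available. Lean on these libraries where they do the work, as an engineer would, in place of code of your own. Each camera call takes 0.05 s, during which the arm holds its last target. There are 200 camera calls.

## Working session

There is one attempt and no reset: what is moved stays moved. The work goes in short steps, Python scripts to look and compute and a shell command to move; the robot and the scene stay as the last step left them, time stands still between calls to the robot, and variables do not carry over. Pictures are saved under pics/ and viewed, about 8 in all and at most 12, crops included, and the job is handed in when it is done.

```bash
mkdir -p pics; cat > h.py <<'E'
import numpy as np, cv2
from bench import env
def cam(n):
    c=env.camera(n); im=np.array(c["image"]); f=im.shape[0]/2/np.tan(np.radians(c["vertical_fov"])/2)
    R=cv2.Rodrigues(np.array(c["rvec"],float))[0]; t=np.array(c["tvec"],float).ravel()
    return dict(im=im,f=f,cx=c["cx"],cy=c["cy"],R=R,t=t,C=-R.T@t)
def ray(c,u,v):
    d=c["R"].T@np.array([(u-c["cx"])/c["f"],(v-c["cy"])/c["f"],1]); return d/np.linalg.norm(d)
def onz(c,u,v,z):
    d=ray(c,u,v); return c["C"]+d*(z-c["C"][2])/d[2]
def proj(c,p):
    q=c["R"]@np.array(p)+c["t"]; return c["f"]*q[0]/q[2]+c["cx"],c["f"]*q[1]/q[2]+c["cy"]
def tri(a,ua,b,ub):
    da,db=ray(a,*ua),ray(b,*ub); s=np.linalg.lstsq(np.c_[da,-db],b["C"]-a["C"],rcond=None)[0]
    p=a["C"]+da*s[0];q=b["C"]+db*s[1]; return (p+q)/2,np.linalg.norm(p-q)
E
python3 - <<'E'
from h import *
np.set_printoptions(precision=3,suppress=True)
for n in("top","side"):
    c=cam(n); cv2.imwrite(f"pics/{n}0.png",c["im"]); print(n,c["C"],c["R"].round(2).tolist(),c["f"])
    cv2.imwrite(f"pics/{n}0v.png",cv2.resize(c["im"],(800,600),interpolation=cv2.INTER_CUBIC))
print(env.observe())
E
```

```text
top [ 0.466 -0.094  1.01 ] [[-0.0, -1.0, -0.04], [-0.99, 0.0, -0.12], [0.12, 0.04, -0.99]] 390.65353160784497
side [ 0.495 -0.769  0.717] [[0.99, -0.1, -0.01], [-0.08, -0.65, -0.75], [0.07, 0.75, -0.66]] 384.8286504831706
{'clock': 0.1, 'qpos': array([-1.305,  0.32 ,  1.566,  0.   ,  1.257, -0.02 ]), 'joint_vel': array([-0.   , -0.003, -0.003,  0.001, -0.001, -0.   ]), 'joint_torque': array([  0.   , -41.641, -23.47 ,  -0.   ,   0.005,   0.   ]), 'tcp_pos': array([ 0.162, -0.551,  0.231]), 'orientation': array([[ 0.282, -0.959, -0.   ],
       [-0.959, -0.282,  0.002],
       [-0.002, -0.   , -1.   ]]), 'ft_force': array([ 0.488, -0.56 ,  0.529]), 'moment': array([-0.001,  0.032,  0.017]), 'opening': 0.08529846917837995}
```

View pics/top0v.png

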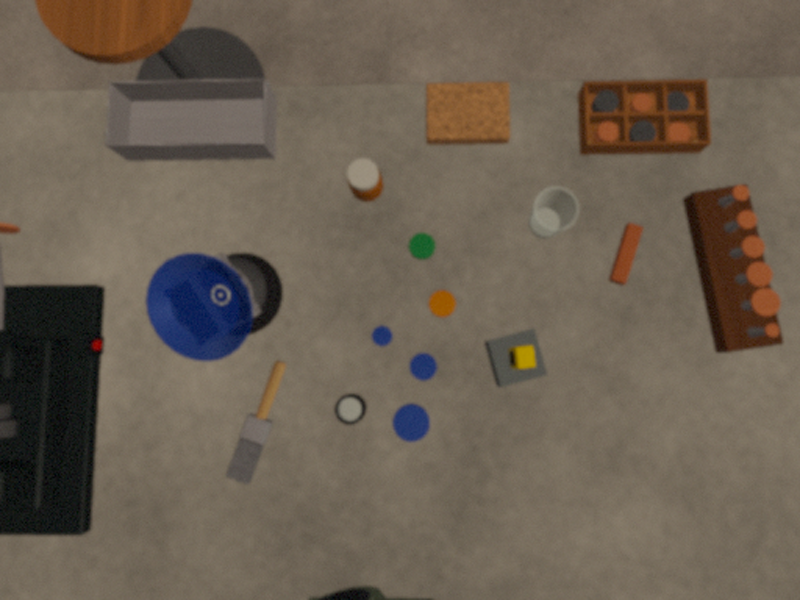

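View pics/side0v.png

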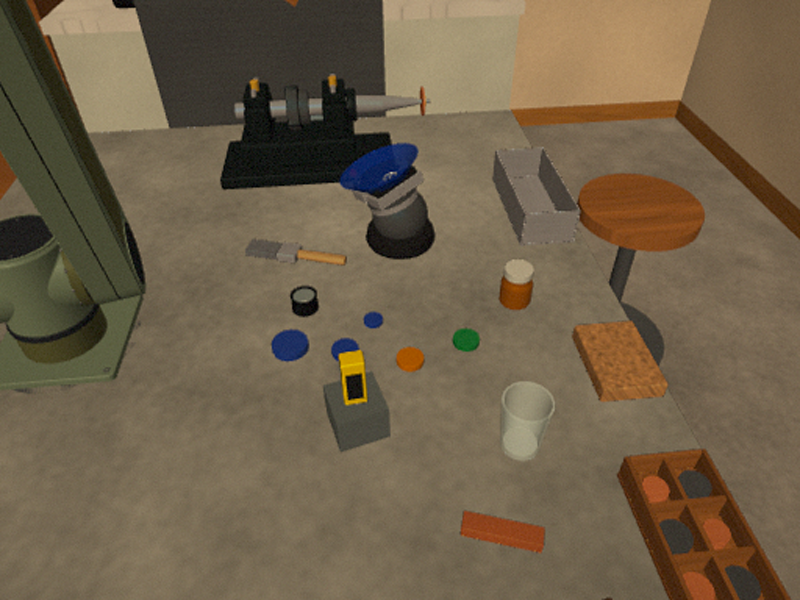

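Top view: three blue discs at (382,336) small, (423,367) medium and (411,422) large. Dish is at (200,306) with the mark at (221,295), gauge at (523,357). Next I measure sizes against amber/green, plus the dish ellipse, and make enlarged crops.

```bash
cat > m.py <<'E'
from h import *
np.set_printoptions(precision=4,suppress=True)
def blobs(im,lo,hi,amin=40):
    m=cv2.inRange(cv2.cvtColor(im,cv2.COLOR_BGR2HSV),lo,hi)
    return [k for k in cv2.findContours(m,cv2.RETR_EXTERNAL,cv2.CHAIN_APPROX_NONE)[0] if cv2.contourArea(k)>amin]
COL=dict(blue=((110,120,40),(128,255,255)),green=((60,120,40),(85,255,255)),orange=((8,190,120),(18,255,255)),yellow=((22,150,80),(34,255,255)))
def circle(c,el,r):
    (x,y),(d1,d2),a=el; a=np.radians(a); Q=np.array([[np.cos(a),-np.sin(a)],[np.sin(a),np.cos(a)]])
    A=Q@np.diag([4/d1**2,4/d2**2])@Q.T; p=np.array([x,y]); M=np.block([[A,-(A@p)[:,None]],[-(A@p)[None],np.array([[p@A@p-1]])]])
    K=np.array([[c["f"],0,c["cx"]],[0,c["f"],c["cy"]],[0,0,1]]); w,V=np.linalg.eigh(K.T@M@K)
    if (w>0).sum()==1: w,V=-w[::-1],V[:,::-1]
    l3,l2,l1=w; v3,v2,v1=V.T   # l1>=l2>0>l3
    out=[]
    for s in(1,-1):
        for q in (1,-1):
            g=np.sqrt((l2-l3)/(l1-l3)); h=np.sqrt((l1-l2)/(l1-l3))
            n=s*h*v1+g*v3; z0=q*r*l2/np.sqrt(-l1*l3) if 0 else q*r/np.sqrt(-l1*l3)
            cen=z0*(s*l3*h*v1+l1*g*v3)
            if cen[2]<0: continue
            n=-n*np.sign(n@cen); out.append((c["R"].T@(cen-c["t"]),c["R"].T@n))
    return out
E
cat > a.py <<'E'
from m import *
for n in("top","side"):
    c=cam(n); print(n)
    for k,(lo,hi) in COL.items():
        for b in blobs(c["im"],lo,hi):
            el=cv2.fitEllipse(cv2.convexHull(b)); u,v=el[0]; z=.012
            if k=="yellow": z=.142
            p=onz(c,u,v,z); e=[np.linalg.norm(onz(c,*x,z)-p) for x in(cv2.boxPoints(el)[:2].mean(0),cv2.boxPoints(el)[1:3].mean(0))]
            print(k,np.round(el,1) if 0 else (round(u,1),round(v,1)),cv2.contourArea(b),p[:2],"diam mm",2e3*e[0],2e3*e[1])
            if k=="yellow" and n=="top": print(cv2.minAreaRect(b),[onz(c,*q,.142)[:2] for q in cv2.boxPoints(cv2.minAreaRect(b))])
            if k=="blue" and cv2.contourArea(b)>800:
                for o in circle(c,el,.08): print("  rim",el,o[0],"n",o[1],"tilt",np.degrees(np.arccos(o[1][2])))
    im=c["im"]
    if n=="top": A=im[140:260,80:200]; B=im[195:295,210:360]
    else: A=im[80:170,205:285]; B=im[170:300,160:320]
    r=lambda x:cv2.resize(x,(400,int(400*x.shape[0]/x.shape[1])),interpolation=cv2.INTER_CUBIC)
    A,B=r(A),r(B); h=max(len(A),len(B)); pad=lambda x:np.vstack([x,np.zeros((h-len(x),400,3),np.uint8)])
    cv2.imwrite(f"pics/crop_{n}.png",np.hstack([pad(A),pad(B)]))
E
python3 a.py
```

```text
top
blue (262.8, 270.2) 352.5 [ 0.3744 -0.0642] diam mm 53.583764866551284 54.94305703531907
blue (270.5, 234.2) 172.0 [ 0.4639 -0.0838] diam mm 38.68172598542663 38.69235995010492
blue (244.1, 214.5) 83.0 [ 0.5139 -0.0165] diam mm 26.86311244348464 28.27395720987564
blue (127.6, 196.1) 3371.5 [0.5624 0.287 ] diam mm 160.95530032881769 187.8218485026765
  rim ((127.5713882446289, 196.0543670654297), (62.49616622924805, 70.777099609375), 133.63938903808594) [0.5498 0.2445 0.1244] n [-0.3736  0.0713  0.9249] tilt 22.3531401143381
  rim ((127.5713882446289, 196.0543670654297), (62.49616622924805, 70.777099609375), 133.63938903808594) [0.5532 0.2401 0.123 ] n [ 0.2172 -0.6864  0.694 ] tilt 46.05242379987792
green (269.5, 157.0) 163.0 [ 0.6628 -0.0821] diam mm 39.238810432727924 39.32537773251983
orange (282.5, 193.9) 173.0 [ 0.5665 -0.115 ] diam mm 39.18020276954184 40.14337909167249
orange (400.7, 161.8) 101.5 [ 0.6478 -0.4177] diam mm 21.748050949391832 113.22230085771216
yellow (334.3, 228.4) 171.0 [ 0.4769 -0.2253] diam mm 38.30020294832166 40.5791014725784
((334.0, 228.0), (14.0, 16
[... 1221 characters left out ...]
339.7) 310.5 [ 0.904  -0.4474] diam mm 47.4795975711935 51.85070992334622
orange (418.8, 313.5) 233.0 [ 0.8555 -0.3863] diam mm 38.44745616239878 51.426169235385366
orange (425.9, 293.7) 65.5 [ 0.8896 -0.3436] diam mm 31.82200233551797 107.6589147699549
orange (261.8, 229.5) 195.0 [ 0.5664 -0.1228] diam mm 52.71729542184323 43.77366631472463
orange (329.5, 188.6) 128.0 [0.77   0.0082] diam mm 74.65619922565904 50.187995242252384
orange (409.8, 135.2) 2475.0 [1.0955 0.238 ] diam mm 322.0612347119162 242.0970151268528
orange (381.0, 72.0) 867.0 [1.1668 0.7136] diam mm 121.28617393518942 555.4806960907151
yellow (225.7, 241.0) 476.5 [ 0.4793 -0.2644] diam mm 35.95220239997457 100.39338427974796
```

View pics/crop_top.png

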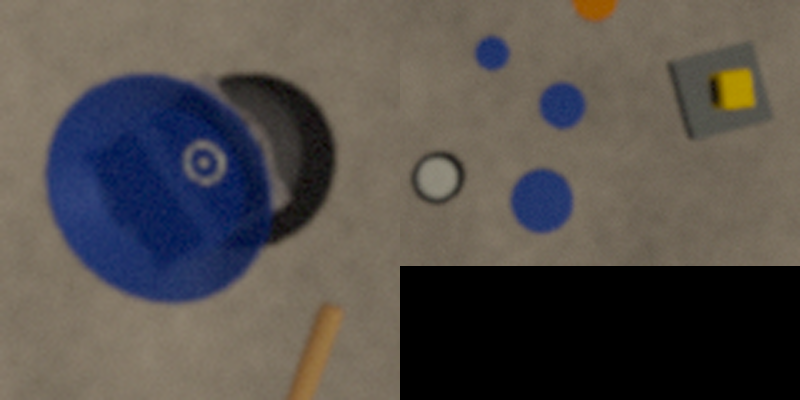

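View pics/crop_side.png

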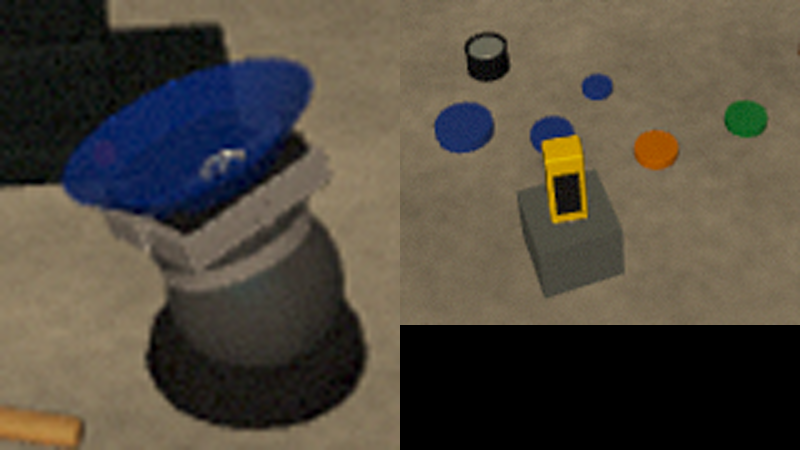

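Medium blue (top px 270.5,234) matches the 45 mm green/amber discs (39 mm apparent against 27 and 54), so that is ref_blue at about (0.464,-0.085); the crop confirms it. Now the mark, the rim plane by two-view rays, and the gauge yaw.

```bash
cat > b.py <<'E'
from m import *
T,S=cam("top"),cam("side")
mk,g=tri(T,(80+203/400*120-.35,140+162/400*120-.35),S,(205+223/5-.4,80+163/5-.4)); print("mark",mk,"gap",g)
eT,eS=[cv2.fitEllipse(cv2.convexHull(max(blobs(c["im"],*COL["blue"]),key=cv2.contourArea))) for c in(T,S)]
def inside(e,u,v):
    (x,y),(a,b),t=e;t=np.radians(t);d=np.array([u-x,v-y]);p=np.array([d@[np.cos(t),np.sin(t)],d@[-np.sin(t),np.cos(t)]]);return (2*p[0]/a)**2+(2*p[1]/b)**2-1
n0=np.array([-.358,.04,.933]);c0=np.array([.55,.254,.128]); P=[]
for k in cv2.ellipse2Poly(tuple(np.int32(np.array(eT[0])*1)),(1000,1000),0,0,360,10):
    pass
(x,y),(a,b),t=eT;t=np.radians(t)
for th in np.radians(np.arange(0,360,10)):
    q=np.array([x,y])+np.array([[np.cos(t),-np.sin(t)],[np.sin(t),np.cos(t)]])@[(a/2+.5)*np.cos(th),(b/2+.5)*np.sin(th)]
    zs=np.arange(.06,.2,.0005); f=np.array([inside(eS,*proj(S,onz(T,*q,z))) for z in zs])
    i=np.where(f[1:]*f[:-1]<0)[0]; C=[onz(T,*q,zs[j]) for j in i]
    if C:
        p=min(C,key=lambda p:abs((p-c0)@n0))
        if abs((p-c0)@n0)<.02: P.append(p)
P=np.array(P); 
for _ in range(3):
    c=P.mean(0); n=np.linalg.svd(P-c)[2][2]; n*=np.sign(n[2]); r=(P-c)@n; P=P[abs(r)<2.5*r.std()]
print("rim pts",len(P),"n",n,"tilt",np.degrees(np.arccos(n[2])),"rms",r.std(),"span",P.min(0),P.max(0))
for nn in(n,n0/np.linalg.norm(n0)):
    h=(mk-P.mean(0))@nn; cc=.5*(P.min(0)+P.max(0)); d=mk-cc; h=(mk-c)@nn; print("mark below rim",h,"radial",np.linalg.norm(d-(d@nn)*nn))
s=lambda c,u,v,w:cv2.resize(c["im"][v:v+w,u:u+w],(400,400),interpolation=cv2.INTER_CUBIC)
cv2.imwrite("pics/g.png",np.hstack([s(T,309,204,50),s(S,200,215,60)]))
E
python3 b.py
```

```text
mark [0.5666 0.2043 0.1536] gap 0.0009916310656138082
rim pts 10 n [-0.3974  0.2708  0.8768] tilt 28.741180768427732 rms 0.0053557545073606855 span [0.478  0.1712 0.0805] [0.624  0.2878 0.1765]
mark below rim 0.0012675552980355562 radial 0.03781058862373842
mark below rim 0.005010579550018175 radial 0.035029699820851225
```

View pics/g.png

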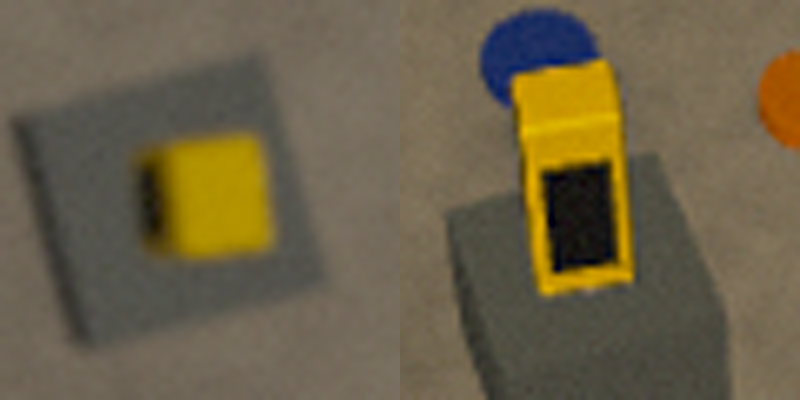

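Dark patches on both ±y faces are the grip pads (65–116 mm up), so gauge y is roughly world y, yaw about +5°. The mark height disagrees with the rim, so I redo the ellipses with the 1 px contour correction and check the mark by intersecting its ray with the floor plane.

```bash
cat > d.py <<'E'
from m import *
T,S=cam("top"),cam("side")
gt=(309+222/8-.44,204+195/8-.44); gs=(200+566/6.667-.43,215+98/6.667-.43)
print("gauge top",tri(T,gt,S,gs),onz(T,*gt,.142),onz(S,*gs,.142))
mt=(80+203/400*120-.35,140+162/400*120-.35); ms=(205+223/5-.4,80+163/5-.4)
cs={}
for c,nm in((T,"top"),(S,"side")):
  for lo in((105,80,30),(108,120,40)):
    e=cv2.fitEllipse(cv2.convexHull(max(blobs(c["im"],lo,(130,255,255)),key=cv2.contourArea)))
    e=(e[0],(e[1][0]+1,e[1][1]+1),e[2]); 
    for o in circle(c,e,.08):
        if abs(o[1][0]+.35)<.25 and o[1][2]>.7: print(nm,lo,e,o); cs[nm]=o
pc=[proj(T,cs["top"][0]),proj(S,cs["side"][0])]; cen,g=tri(T,pc[0],S,pc[1]); print("rim centre tri",cen,g)
for n in(cs["top"][1],cs["side"][1],cs["top"][1]+cs["side"][1]):
    n=n/np.linalg.norm(n); d=ray(T,*mt); f=cen-.018*n; m=T["C"]+d*((f-T["C"])@n)/(d@n); print("n",n,"mark",m,"rad",np.linalg.norm(m-f),"side px",proj(S,m),"seen",ms, "dir",m-f)
E
python3 d.py
```

```text
gauge top (array([ 0.5381, -0.2395,  0.1422]), np.float64(0.12198888298361078)) [ 0.4778 -0.2297  0.142 ] [ 0.5987 -0.2466  0.142 ]
top (105, 80, 30) ((127.37150573730469, 196.00340270996094), (64.30547714233398, 72.3543472290039), 135.6569366455078) (array([0.548 , 0.2371, 0.1453]), array([-0.3565,  0.0766,  0.9311]))
top (108, 120, 40) ((127.41999053955078, 196.0608367919922), (63.46005630493164, 71.73190307617188), 134.53089904785156) (array([0.5486, 0.2402, 0.1368]), array([-0.3672,  0.0747,  0.9271]))
side (105, 80, 30) ((242.58274841308594, 107.86671447753906), (26.904294967651367, 55.04690170288086), 65.59940338134766) (array([0.5489, 0.2296, 0.1568]), array([-0.3272, -0.0014,  0.945 ]))
side (108, 120, 40) ((242.41429138183594, 107.74079132080078), (26.694747924804688, 53.705833435058594), 65.58738708496094) (array([0.5499, 0.2547, 0.1431]), array([-0.3259, -0.011 ,  0.9453]))
rim centre tri [0.5478 0.2332 0.1551] 0.00183877432707913
n [-0.3672  0.0747  0.9271] mark [0.5671 0.2071 0.1454] rad 0.028662826985732515 side px (np.float64(249.1714246634198), np.float64(114.22767828544907)) seen (249.2, 112.19999999999999) dir [ 0.0127 -0.0247  0.007 ]
n [-0.3259 -0.011   0.9453] mark [0.5674 0.2081 0.1425] rad 0.029111114395014497 side px (np.float64(249.2808501536141), np.float64(114.91936033100592)) seen (249.2, 112.19999999999999) dir [ 0.0138 -0.0253  0.0045]
n [-0.347   0.0319  0.9373] mark [0.5672 0.2076 0.1439] rad 0.028848358455805127 side px (np.float64(249.22660120631096), np.float64(114.57645098901165)) seen (249.2, 112.19999999999999) dir [ 0.0132 -0.025   0.0057]
```

```bash
cat > e.py <<'E'
from m import *
T,S=cam("top"),cam("side")
tp=lambda x,y:(309+x/8-.44,204+y/8-.44); sp=lambda x,y:(200+(x-400)/6.667-.43,215+y/6.667-.43)
print("top ctr",tri(T,tp(222,195),S,sp(566,98)),onz(T,*tp(222,195),.142),onz(S,*sp(566,98),.142))
print("body bottom -y edge",onz(S,*sp(540,295),.062),onz(S,*sp(632,278),.062))
print("top front edge",onz(S,*sp(525,130),.142),onz(S,*sp(618,118),.142),"back",onz(S,*sp(515,80),.142),onz(S,*sp(607,62),.142))
print("top-view corners",[onz(T,*tp(*q),.142)[:2] for q in((175,143),(262,134),(272,250),(180,253))])
print("stand corners top view z=.062",[onz(T,*tp(*q),.062)[:2] for q in((15,118),(265,55),(325,280),(90,345))])
print("stand side",[onz(S,*sp(*q),.062)[:2] for q in((445,213),(655,155),(725,310))])
E
python3 e.py
```

```text
top ctr (array([ 0.478 , -0.2302,  0.139 ]), np.float64(0.0001509800719033313)) [ 0.4778 -0.2297  0.142 ] [ 0.4781 -0.233   0.142 ]
body bottom -y edge [ 0.4641 -0.2432  0.062 ] [ 0.4939 -0.2396  0.062 ]
top front edge [ 0.4654 -0.2446  0.142 ] [ 0.4934 -0.2429  0.142 ] back [ 0.4629 -0.2238  0.142 ] [ 0.4913 -0.2194  0.142 ]
top-view corners [array([ 0.4921, -0.2172]), array([ 0.4945, -0.241 ]), array([ 0.4629, -0.243 ]), array([ 0.462 , -0.2179])]
stand corners top view z=.062 [array([ 0.5021, -0.1808]), array([ 0.5208, -0.256 ]), array([ 0.4537, -0.2721]), array([ 0.4344, -0.202 ])]
stand side [array([ 0.4339, -0.2055]), array([ 0.5047, -0.1879]), array([ 0.5226, -0.2557])]
```

```bash
python3 -m inch '[[-1,-21.9,-39.4,0,0,0,0],[-1,-21.9,-39.4,0,0,0,0],[-1,-21.9,-39.4,0,0,0,0],[-1,-21.9,-39.4,0,0,0,0],[-1,-21.9,-39.4,0,0,0,0],[-1,-21.9,-39.4,0,0,0,0],[-1,-21.9,-39.4,0,0,0,0],[-1,-21.9,-39.4,0,0,0,0],[-1,-21.9,-39.4,0,0,0,0],[-1,-21.9,-39.4,0,0,0,0],[-1,0,0,0,0,0,0.09],[-1,0,0,0,0,0,0.09],[-1,0,0,0,0,0,0]]'
```

```text
clock: 2.12
tcp_pos: [0.4785, -0.2303, 0.2313]
orientation: [[0.107, -0.994, 0.0], [-0.994, -0.107, -0.0], [0.0, -0.0, -1.0]]
ft_force: [0.2, 1.1, 0.7]
opening: 0.0854
```

```bash
python3 -m inch '[[-1,0,0,30,0,0,0],[-1,0,0,30,0,0,0],[-1,0,0,30,0,0,0],[-1,0,0,30,0,0,0],[-1,0,0,20,0,0,0],[-1,0,0,10,0,0,0],[-1,0,0,0,0,0,0]]' && python3 - <<'E'
from h import *
T,S=cam("top"),cam("side")
s=lambda c,u,v,w:cv2.resize(c["im"][v:v+w,u:u+w],(400,400),interpolation=cv2.INTER_CUBIC)
cv2.imwrite("pics/pre.png",np.hstack([s(T,284,180,100),s(S,175,180,100)]))
E
```

```text
clock: 3.0
tcp_pos: [0.4782, -0.2306, 0.0811]
orientation: [[0.106, -0.994, -0.001], [-0.994, -0.106, 0.0], [-0.0, 0.001, -1.0]]
ft_force: [0.2, -0.6, 0.1]
opening: 0.0852
```

View pics/pre.png

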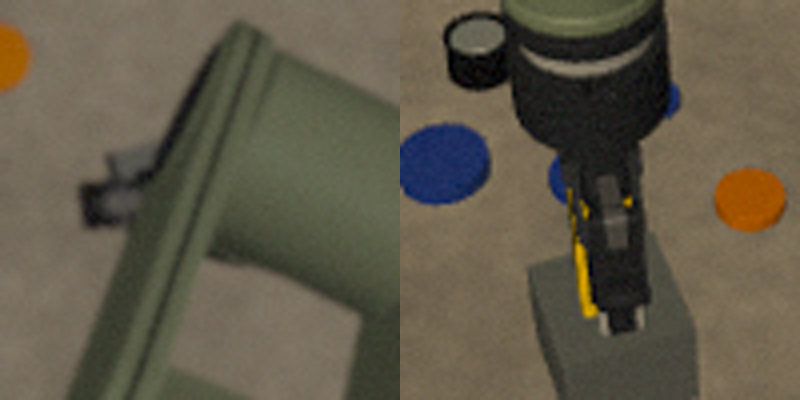

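Fingers straddle the gauge: the near finger is at crop (620,250), the yellow body just left behind it, which the camera skew explains. Closing and lifting.

```bash
python3 -m inch '[[1,0,0,0,0,0,0],[1,0,0,0,0,0,0],[1,0,0,0,0,0,0],[1,0,0,0,0,0,0],[1,0,0,0,0,0,0],[1,0,0,0,0,0,0],[1,0,0,0,0,0,0],[1,0,0,0,0,0,0]]' 50
```

```text
clock: 4.1
tcp_pos: [0.4784, -0.2304, 0.0816]
orientation: [[0.106, -0.994, 0.0], [-0.994, -0.106, 0.0], [0.0, -0.0, -1.0]]
ft_force: [-1.2, 2.1, 5.1]
opening: 0.0258
```

```bash
python3 -m inch '[[1,0,0,-15,0,0,0],[1,0,0,-25,0,0,0],[1,0,0,-25,0,0,0],[1,0,0,-25,0,0,0],[1,0,0,0,0,0,0]]'; python3 - <<'E'
from m import *
T,S=cam("top"),cam("side")
cv2.imwrite("pics/lift.png",np.hstack([cv2.resize(c["im"][v:v+w,u:u+w],(400,400),interpolation=cv2.INTER_CUBIC) for c,u,v,w in((T,234,160,130),(S,175,150,110))]))
E
```

```text
clock: 4.72
tcp_pos: [0.4796, -0.2313, 0.1733]
orientation: [[0.106, -0.994, 0.004], [-0.994, -0.106, -0.003], [0.003, -0.004, -1.0]]
ft_force: [0.4, -0.3, -2.3]
opening: 0.0256
```

View pics/lift.png

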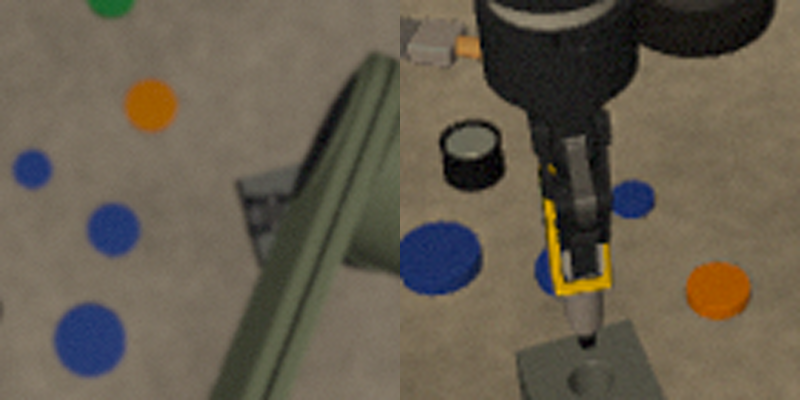

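```bash
python3 - <<'E'
from m import *
S=cam("side"); o=env.observe(); p=np.array(o["tcp_pos"]); tip=p-[0,0,.0746]
print(p,tip,"pred",proj(S,tip),"seen",(175+188/3.636-.4,150+345/3.636-.4)); u=(226.3,244.5)
print("seen at that z",onz(S,*u,tip[2]))
# world->tool for the puck
R=np.array(o["orientation"]); d=np.array([.464,-.0845,0])-tip; d[2]=0; print("tool shift mm",R.T@d*1e3)
E
```

```text
[ 0.4776 -0.2302  0.1702] [ 0.4776 -0.2302  0.0956] pred (np.float64(225.64443178373094), np.float64(243.32709547167542)) seen (226.3051705170517, 244.48448844884487)
seen at that z [ 0.4789 -0.2336  0.0956]
tool shift mm [-146.3372   -1.8112    0.145 ]
```

```bash
python3 -m inch '[[1,-15,-0.4,0,0,0,0],[1,-30,-0.4,0,0,0,0],[1,-30,-0.4,0,0,0,0],[1,-30,-0.4,0,0,0,0],[1,-30,-0.2,0,0,0,0],[1,-11,0,0,0,0,0],[1,0,0,20,0,0,0],[1,0,0,20,0,0,0],[1,0,0,15,0,0,0],[1,0,0,10,0,0,0],[1,0,0,5,0,0,0],[1,0,0,0,0,0,0],[1,0,0,0,0,0,0]]'; python3 - <<'E'
from m import *
T,S=cam("top"),cam("side"); o=env.observe(); print(o["tcp_pos"],o["ft_force"],o["moment"])
cv2.imwrite("pics/puck.png",np.hstack([cv2.resize(c["im"][v:v+w,u:u+w],(400,400),interpolation=cv2.INTER_CUBIC) for c,u,v,w in((T,210,170,130),(S,170,160,100))]))
E
```

```text
clock: 6.5
tcp_pos: [0.4652, -0.0852, 0.1018]
orientation: [[0.106, -0.994, 0.001], [-0.994, -0.106, -0.0], [0.0, -0.001, -1.0]]
ft_force: [0.1, -0.6, -2.3]
opening: 0.0256
[ 0.4651 -0.0852  0.1018] [-0.1609 -0.9912 -2.2913] [ 0.0203 -0.0305  0.011 ]
```

View pics/puck.png

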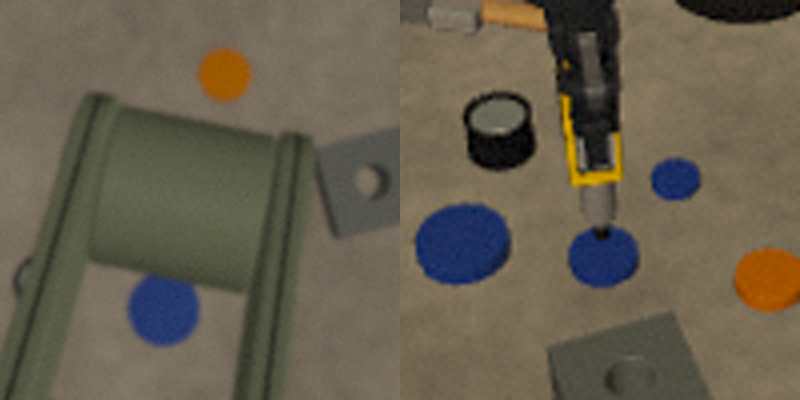

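Tip hangs over the medium puck (side crop tip (602,236), puck top centre about (603,252)). Pressing about 4.5 mm.

```bash
python3 -m inch '[[1,0,0,6,0,0,0],[1,0,0,5,0,0,0],[1,0,0,3,0,0,0],[1,0,0,2,0,0,0],[1,0,0,2,0,0,0],[1,0,0,1.5,0,0,0],[1,0,0,0,0,0,0],[1,0,0,0,0,0,0]]'
```

```text
clock: 7.6
tcp_pos: [0.4646, -0.0851, 0.0819]
orientation: [[0.106, -0.994, -0.0], [-0.994, -0.106, 0.0], [-0.0, 0.0, -1.0]]
ft_force: [-1.5, 0.2, 2.6]
opening: 0.0259
```

```bash
python3 -m inch '[[1,0,0,0,0,0,0],[1,0,0,0,0,0,0],[1,0,0,0,0,0,0],[1,0,0,0,0,0,0],[1,0,0,0,0,0,0],[1,0,0,0,0,0,0],[1,0,0,0,0,0,0],[1,0,0,0,0,0,0],[1,0,0,0,0,0,0],[1,0,0,0,0,0,0]]'; python3 -m inch '[[1,0,0,-5,0,0,0],[1,0,0,-15,0,0,0],[1,0,0,-30,0,0,0],[1,0,0,-40,0,0,0],[1,0,0,-40,0,0,0],[1,0,0,-40,0,0,0],[1,0,0,-30,0,0,0],[1,0,0,0,0,0,0],[1,0,0,0,0,0,0]]'
python3 - <<'E'
from h import *
from scipy.spatial.transform import Rotation as Rn
o=env.observe(); R=np.array(o["orientation"]); p=np.array(o["tcp_pos"]); L=.0755
n=np.array([-.347,.032,.937]); n/=np.linalg.norm(n)
rv=Rn.align_vectors([-n],[R[:,2]])[0].as_rotvec() if 0 else np.cross(R[:,2],-n); rv*=np.arcsin(np.linalg.norm(rv))/np.linalg.norm(rv)
print("rot tool",R.T@rv,"deg",np.degrees(np.linalg.norm(rv)))
mk=np.array([.567,.2068,.147]); tgt=mk+n*(.03+L); print("target tcp 30mm off",tgt,"shift tool mm (before turn)",R.T@(tgt-p)*1e3,p)
E
```

```text
clock: 8.85
tcp_pos: [0.4647, -0.0852, 0.0818]
orientation: [[0.106, -0.994, -0.0], [-0.994, -0.106, -0.0], [0.0, 0.0, -1.0]]
ft_force: [-2.2, 1.5, 2.5]
opening: 0.0254
clock: 9.98
tcp_pos: [0.4642, -0.085, 0.2804]
orientation: [[0.106, -0.994, -0.002], [-0.994, -0.106, 0.0], [-0.0, 0.002, -1.0]]
ft_force: [-0.0, 0.1, -2.3]
opening: 0.0256
rot tool [3.50824333e-01 7.03828872e-02 7.60547297e-21] deg 20.501280481877753
target tcp 30mm off [0.53038055 0.21017701 0.24588307] shift tool mm (before turn) [-286.57022397  -96.99335138   34.45652676] [ 0.46424302 -0.08504049  0.28037816]
```

```bash
python3 -m inch '[[1,-15,-5,0,0,0,0],[1,-30,-10.2,0,0,0,0],[1,-30,-10.2,0,0,0,0],[1,-30,-10.2,0,0,0,0],[1,-30,-10.2,0,0,0,0],[1,-30,-10.2,0,0,0,0],[1,-30,-10.2,0,0,0,0],[1,-30,-10.2,0,0,0,0],[1,-30,-10.2,0,0,0,0],[1,-20,-6.8,0,0,0,0],[1,-11.6,-3.6,0,0,0,0],[1,0,0,0,0.117,0.0235,0],[1,0,0,0,0.117,0.0235,0],[1,0,0,0,0.117,0.0235,0],[1,0,0,0,0,0,0],[1,0,0,0,0,0,0]]'
python3 - <<'E'
from m import *
T,S=cam("top"),cam("side"); o=env.observe(); R=np.array(o["orientation"]); p=np.array(o["tcp_pos"])
n=np.array([-.347,.032,.937]); n/=np.linalg.norm(n); mk=np.array([.567,.2068,.147]); L=.0755
print("axis",-R[:,2],"deg off",np.degrees(np.arccos(-R[:,2]@n)),"tip",p+R[:,2]*L,"shift to 25mm off",R.T@(mk+n*(.025+L)-p)*1e3)
print("tip px",proj(T,p+R[:,2]*L),proj(S,p+R[:,2]*L))
cv2.imwrite("pics/dish1.png",np.hstack([cv2.resize(c["im"][v:v+w,u:u+w],(400,400),interpolation=cv2.INTER_CUBIC) for c,u,v,w in((T,80,130,130),(S,190,40,120))]))
E
```

```text
clock: 11.98
tcp_pos: [0.5315, 0.2101, 0.2822]
orientation: [[0.093, -0.933, 0.348], [-0.993, -0.111, -0.032], [0.069, -0.343, -0.937]]
ft_force: [0.2, 0.8, -1.8]
opening: 0.0259
axis [-0.3486  0.0325  0.9367] deg off 0.09733685525022917 tip [0.5583 0.2076 0.2113] shift to 25mm off [-2.752  13.9113 38.3146]
tip px (np.float64(129.3938690049278), np.float64(188.80129027579557)) (np.float64(245.452669417346), np.float64(93.48874145309118))
```

View pics/dish1.png

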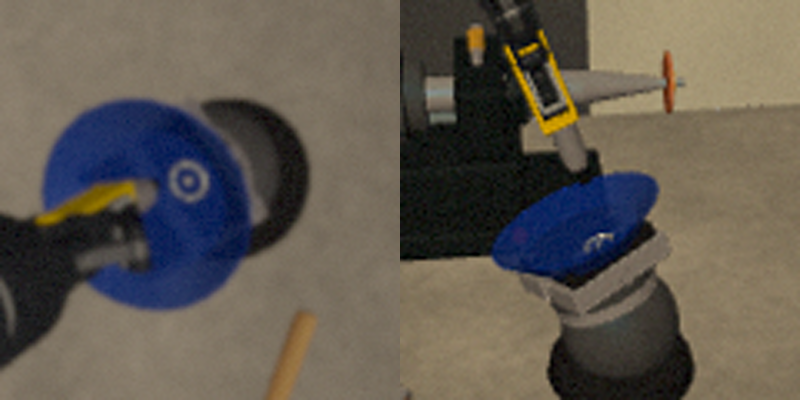

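Tip at side crop (583,175) and the ring at (598,243) agree with predictions to about 1 px. Approaching to 12 mm off.

```bash
python3 -m inch '[[1,-1,5,5,0,0,0],[1,-1.7,8.9,10,0,0,0],[1,0,0,15,0,0,0],[1,0,0,10,0,0,0],[1,0,0,6,0,0,0],[1,0,0,5,0,0,0],[1,0,0,0,0,0,0],[1,0,0,0,0,0,0]]'
python3 - <<'E'
from m import *
T,S=cam("top"),cam("side"); o=env.observe(); R=np.array(o["orientation"]); p=np.array(o["tcp_pos"])
tip=p+R[:,2]*.0755; print("tip",tip,"px",proj(T,tip),proj(S,tip),"force along axis",np.array(o["ft_force"])@-R[:,2],o["ft_force"])
d=ray(T,140.55,188.25); 
for z in(.144,.147,.15,.153): print("mark by top ray",onz(T,140.55,188.25,z),"tool shift",R.T@(onz(T,140.55,188.25,z)-tip)*1e3)
cv2.imwrite("pics/dish2.png",np.hstack([cv2.resize(c["im"][v:v+w,u:u+w],(400,400),interpolation=cv2.INTER_CUBIC) for c,u,v,w in((T,110,160,60),(S,215,70,60))]))
E
```

```text
clock: 13.08
tcp_pos: [0.5357, 0.2097, 0.2294]
orientation: [[0.093, -0.932, 0.35], [-0.993, -0.111, -0.032], [0.069, -0.344, -0.936]]
ft_force: [-0.8, 0.2, -1.4]
opening: 0.0254
tip [0.5621 0.2073 0.1588] px (np.float64(138.33871710696639), np.float64(189.80088545784142)) (np.float64(247.31583370465822), np.float64(110.19393267909092)) force along axis -2.183598695090043 [ 0.9697 -0.4259 -1.9554]
mark by top ray [0.5672 0.2076 0.144 ] tool shift [-0.8721  0.2426 15.6819]
mark by top ray [0.5669 0.2066 0.147 ] tool shift [ 0.341  -0.3466 12.7837]
mark by top ray [0.5665 0.2055 0.15  ] tool shift [ 1.5541 -0.9359  9.8855]
mark by top ray [0.5662 0.2045 0.153 ] tool shift [ 2.7672 -1.5251  6.9873]
```

View pics/dish2.png

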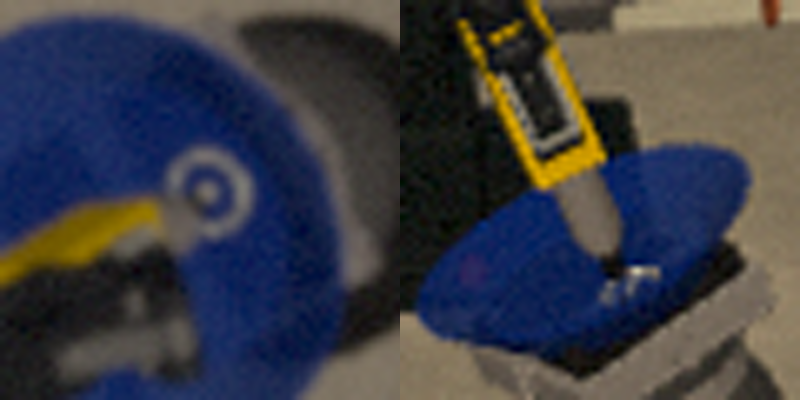

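```bash
python3 -m inch '[[1,0.8,-0.6,2,0,0,0],[1,0,0,2,0,0,0],[1,0,0,2,0,0,0],[1,0,0,0,0,0,0],[1,0,0,0,0,0,0]]'; python3 -m inch '[[1,0,0,1.5,0,0,0],[1,0,0,0,0,0,0],[1,0,0,0,0,0,0]]';  python3 -m inch '[[1,0,0,1.5,0,0,0],[1,0,0,0,0,0,0],[1,0,0,0,0,0,0]]'
```

```text
clock: 13.8
tcp_pos: [0.5382, 0.2087, 0.2238]
orientation: [[0.093, -0.932, 0.349], [-0.993, -0.111, -0.032], [0.069, -0.344, -0.937]]
ft_force: [-0.1, -0.6, -0.2]
opening: 0.0256
clock: 14.18
tcp_pos: [0.5388, 0.2086, 0.2224]
orientation: [[0.093, -0.932, 0.349], [-0.993, -0.111, -0.032], [0.069, -0.344, -0.937]]
ft_force: [-0.9, 0.1, 0.8]
opening: 0.0257
clock: 14.55
tcp_pos: [0.5393, 0.2086, 0.221]
orientation: [[0.093, -0.932, 0.349], [-0.993, -0.111, -0.032], [0.069, -0.344, -0.937]]
ft_force: [-0.1, -0.3, 0.7]
opening: 0.0252
```

```bash
python3 - <<'E'
from m import *
F=[];P=[]
for i in range(6):
    S=cam("side"); o=env.observe(); R=np.array(o["orientation"]); F.append(np.array(o["ft_force"])@-R[:,2]); P.append(o["tcp_pos"])
f=np.mean(F)+2.2; p=np.mean(P,0); x=max(0,(f-1)/.7); n=-R[:,2]; tip=p-n*(.0755-x*1e-3); print("push",f,np.std(F),"in mm",x,"tip",tip)
T=cam("top")
for z in(tip[2]-.002,tip[2],tip[2]+.001): m=onz(T,140.55,188.2,z); print(m,"shift tool",R.T@(m-tip)*1e3)
m,g=tri(T,(140.55,188.2),S,(249.2,112.4)); print("two-view",m,g,"shift tool",R.T@(m-tip)*1e3)
E
```

```text
push 4.086609942101154 0.6308311818533346 in mm 4.40944277443022 tip [0.5642 0.2063 0.1544]
[0.5664 0.2047 0.1524] shift tool [ 1.6361 -1.2062  2.6989]
[0.5661 0.204  0.1544] shift tool [ 2.4454 -1.5974  0.7666]
[0.566  0.2037 0.1554] shift tool [ 2.85   -1.7929 -0.1995]
two-view [0.5667 0.2046 0.1528] 0.0007907159286673097 shift tool [ 1.8358 -1.6634  2.4193]
```

Contact height of about 0.154 agrees with the two-view mark. The tip is about 2.8 mm off the dot, so I back off, shift and press again.

```bash
python3 -m inch '[[1,0,0,-4,0,0,0],[1,0,0,-5,0,0,0],[1,2.2,-1.6,0,0,0,0],[1,0,0,0,0,0,0],[1,0,0,3,0,0,0],[1,0,0,2,0,0,0],[1,0,0,1.5,0,0,0],[1,0,0,1.5,0,0,0],[1,0,0,1,0,0,0],[1,0,0,0,0,0,0],[1,0,0,0,0,0,0],[1,0,0,0,0,0,0]]'
python3 - <<'E'
from m import *
F=[];P=[]
for i in range(8):
    S=cam("side"); o=env.observe(); R=np.array(o["orientation"]); F.append(np.array(o["ft_force"])@-R[:,2]); P.append(o["tcp_pos"])
T=cam("top")
f=np.mean(F)+2.2; p=np.mean(P,0); x=max(0,(f-1)/.7); n=-R[:,2]; tip=p-n*(.0755-x*1e-3); print("push",f,np.std(F),"in mm",x,"tip",tip,"axis",n)
m=onz(T,140.55,188.2,tip[2]-.0007); print(m,"shift tool",R.T@(m-tip)*1e3, o["opening"],np.abs(o["joint_vel"]).max())
cv2.imwrite("pics/fin.png",np.hstack([cv2.resize(c["im"][v:v+w,u:u+w],(400,400),interpolation=cv2.INTER_CUBIC) for c,u,v,w in((T,110,160,60),(S,215,70,60))]))
E
```

```text
clock: 16.4
tcp_pos: [0.5408, 0.2065, 0.2216]
orientation: [[0.093, -0.933, 0.349], [-0.993, -0.111, -0.033], [0.069, -0.343, -0.937]]
ft_force: [-3.5, -0.7, 0.7]
opening: 0.0256
push 4.213471330022891 0.4084586321906124 in mm 4.59067332860413 tip [0.5656 0.2042 0.1551] axis [-0.3486  0.0326  0.9367]
[0.5661 0.204  0.1544] shift tool [ 0.2215 -0.2233  0.8455] 0.02563988762336693 0.002389826095605664
```

View pics/fin.png

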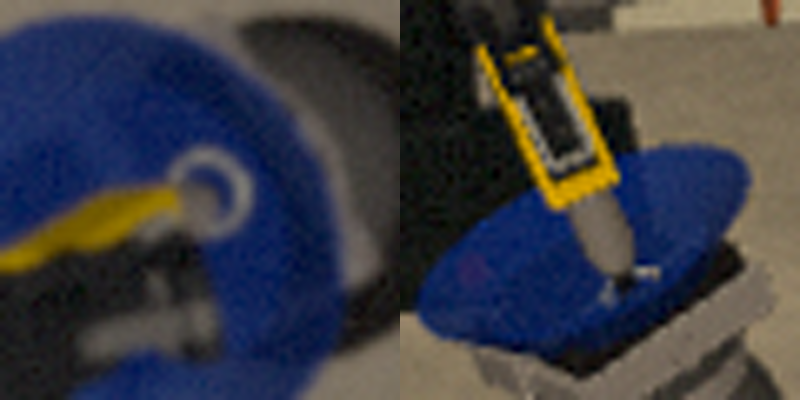

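The probe stands in the middle of the ring in both views (side crop (625,288)). The ring has not moved, the push is 4.2 N and the arm is still. Handing in.

```bash
python3 -c "
from bench import env
print(env.hand_in()); o=env.observe(); print(o['clock'],o['ft_force'],o['opening'])"
```

```text
the job is handed in; nothing more can be done
None
the job is handed in; nothing more can be done
```

I handed the job in at about 17 s of the 45 s, with the gauge held on the white dot of the dish. No verdict is reported.

**What I did**
- I lifted the gauge from its stand.
- I held it upright on the medium blue puck at about 4.9 N, for about 1.5 s. That puck matches the amber and green ones in size.
- I tilted the gauge about 20.5° and pressed the probe on the dot. The first touch was about 2.8 mm off, so I backed off, shifted and pressed again.

**Last checks**
- **Push:** about 4.2 N, which puts the probe about 4.6 mm in.
- **Position:** the tip is within about 1 mm of the dot by my estimate and sits inside the ring in both views.
- **Stillness:** the arm was still, the grip held at 25.6 mm opening, and the ring had not visibly moved.

**What disagreed**
- The two cameras' rim fits gave normals about 5° apart. I used their mean, so the axis is probably within about 3° of square; I could not check it further.
- My early rim-based height for the dot was about 8 mm too low. The contact height agreed with the two-view height, so I used that.

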